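# Load a plate under the bridge of a bench plate reader

## Task

With the fingertips, push the black carrier with its 96-well plate along the reader's deck, between the guide rails and under the low optics bridge, until its nose rests against the end stop; then press the large round start key on top of the bridge fully down and let it come up again. Push the carrier itself and keep your fingers off the open plate; the carrier is never lifted or tipped, and it stays home with the plate lying flat in it. Do not press the start key early or press the two small keys, and leave the other things on the bench where they are.

Things in the scene. Friction and masses are not known exactly. Their poses are not given: they have to be found in the camera images.
- reader: Bench plate reader, fixed, 250 mm deep (x), 470 mm long (y). Origin: at bench level under the middle of its optics bridge, on the lane's centre line. y axis: the way the carrier travels, to the end stop; x: across the lane to the electronics head; z up. The flat deck is 25 mm above the bench, from y = -331 to 131 mm and x = -88 to 148 mm; its open part (y below -80 mm) is the loading area.
- mouth (a point): On the deck surface and the lane's centre line, 80 mm before the bridge's middle (reader y = -80 mm), where flared steel lead-ins begin. They narrow the lane from about 140 mm to 100 mm, the inside width between the two straight guide rails, which run from reader y = -47 mm to the stop. All are 10 mm high above the deck.
- bridge (a point): Centre of the bridge's underside, 22 mm above the deck. The bridge is 44 mm wide along the lane (reader y = -22 to 22 mm) and 30 mm thick, its top 77 mm above the bench. One end joins the electronics head (reader x = 62 to 152, y = -22 to 128 mm, top 91 mm above the bench), the other stands on a pillar (x = -79 to -59 mm).
- stop (a point): On the deck surface and the lane's centre line, at the face of the steel end stop (12 mm high), 116 mm beyond the bridge's middle. The carrier's nose edge rests against it when home.
- carrier: Loose black tray, 96 mm wide (x), 183 mm long (y), 0.25 to 0.42 kg, sliding with dry friction of 1.5 to 4 N. Origin: centre of its underside; +y to its nose, -y to its tail. The last 47 mm at the tail is a solid block 12 mm high, upright rear edge 91.5 mm behind the origin: push there. Rim round the plate 8 mm high. Starts nose 5 to 55 mm before the mouth, up to 10 mm and 0.12 rad off the lane.
- tail (a point): Middle of the carrier's rear (tail) edge, 6 mm up, half its height. When the carrier is home this edge stands 45 mm out in front of the bridge, between the flared lead-ins, where the lane is more than 110 mm wide.
- plate: White 96-well plate, 86 x 128 x 14.4 mm, 60 g, lying loose in the carrier's pocket; its top is 17.4 mm above the deck, so 4.6 mm below the bridge. Origin: centre of its underside, 21 mm ahead of the carrier's origin and 3 mm above the carrier's underside.
- start_key (a joint): Travel of the large round start key in m: 0 up, 0.005 fully down. A spring resists with 1 N at first and about 4 N at the bottom and brings it back up.
- start_key_top (a point): Centre of the top face of the round start key (26 mm across), 7.5 mm above the bridge's top, 42 mm from the lane's centre line on the side away from the electronics head. It is pressed straight down.
- small_key_a (a joint): Travel of the small oblong key (10 x 14 mm) 60 mm from the start key along the bridge, towards the electronics head, 4.5 mm high; 0 up, 0.003 down. Not to be pressed.
- small_key_b (a joint): Travel of the second small oblong key, 82 mm from the start key along the bridge; 0 up, 0.003 down. Not to be pressed.
- tube_rack: Bystander: grey microtube rack, 70 x 120 x 41 mm; origin at the centre of its underside.
- tip_box: Bystander: clear pipette-tip box, 84 x 122 x 61 mm; origin at the centre of its underside.
- buffer_bottle: Bystander: white buffer bottle with a blue cap, 62 mm across, 125 mm tall; origin at the centre of its underside.
- reservoir: Bystander: clear open reagent trough, 60 x 128 x 28 mm; origin at the centre of its underside.
- marker: Bystander: marker pen lying down, 135 mm long along its y axis, 13 mm thick; origin at the centre of its underside.
- strip_rack: Bystander: small grey rack of PCR tubes, 40 x 88 x 31 mm, standing on the reader's deck beside the loading area; origin at the centre of its underside.
Things that resemble listed ones, but are neither listed nor needed, are in the scene too. Of the things like the plate, leave any that is pink or red; of the rest the larger one is meant.

How it is judged:
By the outcome, as a careful person would: the job done as asked, in the order asked, and still so for the second after the job is handed in, with the robot touching nothing.
It also fails if it takes over 48 s, if anything falls off the work surface, if the arm or the gripper's body presses on something with over 40 N, if the wrist force passes 120 N, or if a joint passes its speed limit or range.

## Robot

A 6-joint arm with a two-finger parallel gripper is mounted at the origin on the work surface. World frame = base frame: x ahead of the robot, y to its left, z up, the work surface at z = 0. Lengths are in m, angles in rad, forces in N, time in s.
With the tool pointing down it reaches from about 0.375 to 0.825 m from the base axis. Payload 5.5 kg.
Tool frame: the origin (TCP) lies midway between the tips of the shut fingers; the grasp point (between the pads) lies 19 mm behind it (bot.grip_depth is the distance from the TCP to the grasp point, in m); y points along the fingers, x is the direction in which the jaws open and shut, and the axes are right-handed (so a half turn about y gives the same grasp; the last joint's range is limited). The gripper opens to 85 mm and grips with 20 to 120 N. Pads are 22 mm wide; open, the fingers measure 114 mm over their backs; the gripper's body (76 mm by 85 mm) begins 54 mm behind the grasp point. The pads swing forward as they close: fully open they stand 13 mm farther back than shut.
Start: joints at [-1.182, 0.314, -0.047, 1.21, 0, 1.571], TCP at [0.227, -0.555, 0.231] pointing down, gripper open.
Joint ranges: [-2.67, 2.67], [-0.69, 1.73], [-1.03, 1.25], [-2.08, 2.16], [-1.42, 1.45], [-3.14, 3.14]. Speed limits (rad/s): [2.39, 2.39, 3.01, 3.14, 3.14, 3.14].

## Interface

Orientations are given as a unit quaternion [x, y, z, w].
In Python, from cell import bot gives the robot as it stands. The module is installed in compiled form; this text tells all that it offers.
- The arm moves only by the tool step_arm, never from a script. Its argument "moves" is a list of rows, each an object of numbers: "dx", "dy", "dz": the shift along the tool's x, y, z in mm; "twist": the turn about the tool's y in rad; "gripper": the opening, from -1 (shut) to 1 (fully open). A call has exactly 5 rows; each row shifts and turns the commanded pose from where the row before left it, along the tool's axes as they then stand; what a row does not reach is not made up. A row lasts 1/8 s, in which the tool goes at most 62.5 mm and 10.7 degrees, less where a joint would pass 70% of its speed; a pose out of reach is approached as far as the arm can. A call is refused whole if a number of a shift passes 62.5 or a number of a turn 0.188, either way. A call with a gripper value outside its range is refused whole. The fingers move at their own pace and stop on an object; the grip force is fixed at half the most. Time passes only in rows, so rows that do not move let the fingers close, or fill a call up. It gives the time, the measured TCP pose, the force and the opening at its end, in the units of the state.
- bot.get_state(): the state, without advancing time (a new reading comes with each control period).
- bot.snapshot(name): name is "scene" or "top"; returns a dict with "img" (384x512x3 uint8, blue, green, red), "intrinsics" (3x3 intrinsics, pixels), "T" (4x4, takes a point from camera to world coordinates). Camera axes: x right, y up, looking along -z (the intrinsics and any distortion apply to the point x, -y, -z); pixel columns grow to the right and rows downward; lengths in m; the calibration is good to about 2 mm. A picture is of the moment at which its call begins. There is no depth.
- bot.sign_off(): hands the job in, once; it reports no verdict.
The state is a dict: "clock": time; "joint_pos": joint angles; "joint_velocities": joint speeds; "effort": joint torques, N m; "tcp_pos": TCP position; "tool_rot": TCP orientation; "contact_force": force on the tool from outside, world axes, zero at the start; "moment": the same for the moment, N m; "grip_width": finger opening in m.
Only numpy, scipy, OpenCV 4.12 (cv2) and the standard library are available. Lean on these libraries where they do the work, as an engineer would, in place of code of your own. Each camera call takes 0.05 s, during which the arm holds its last target.

## Working session

There is one attempt and no reset: what is moved stays moved. The work goes in short steps, Python scripts to look and compute and a tool call to move; the robot and the scene stay as the last step left them, time stands still between calls to the robot, and variables do not carry over. Pictures are saved under pics/ and viewed, and the job is handed in when it is done.

Besides the shell and the picture viewer there is one more tool, called after ">>>" as name([rows], argument=value, ...), one row to a line, values as JSON. step_arm: Moves the arm, as the interface text tells. Its arguments: {"type":"object","properties":{"moves":{"type":"array"}},"required":["moves"]}

```bash
mkdir -p pics; cat > h.py <<'E'
import numpy as np,cv2
from cell import bot
def snap(n,f):
    s=bot.snapshot(n); cv2.imwrite(f'pics/{f}.png',s['img']); np.savez(f'pics/{f}.npz',K=s['intrinsics'],T=s['T'],img=s['img']); return s
def ray(f,u,v,z):
    d=np.load(f'pics/{f}.npz');K=d['K'];T=d['T']
    p=np.linalg.inv(K)@[u,v,1]; r=T[:3,:3]@[p[0],-p[1],-p[2]]; o=T[:3,3]
    return o+r*(z-o[2])/r[2]
def proj(f,P):
    d=np.load(f'pics/{f}.npz');K=d['K'];T=d['T']
    q=T[:3,:3].T@(np.array(P)-T[:3,3]); p=K@[q[0],-q[1],-q[2]]; return p[:2]/p[2]
def crop(f,x0,y0,x1,y1,k,o):
    im=cv2.imread(f'pics/{f}.png')[y0:y1,x0:x1]; cv2.imwrite(f'pics/{o}.png',cv2.resize(im,None,fx=k,fy=k,interpolation=cv2.INTER_CUBIC))
E
python3 - <<'E'
from h import *
for n in('scene','top'):
    s=snap(n,n+'0'); print(s['intrinsics'],s['T'].round(3)); 
print(bot.get_state())
E
```

```text
[[350.51829514   0.         253.05309628]
 [  0.         350.51829514 189.37902118]
 [  0.           0.           1.        ]] [[ 0.775 -0.531  0.344  0.877]
 [ 0.632  0.649 -0.424 -0.493]
 [ 0.002  0.546  0.838  0.958]
 [ 0.     0.     0.     1.   ]]
[[374.8634523    0.         253.3577314 ]
 [  0.         374.8634523  190.39394408]
 [  0.           0.           1.        ]] [[-0.019  0.994 -0.107  0.407]
 [-1.    -0.016  0.026 -0.032]
 [ 0.024  0.107  0.994  1.06 ]
 [ 0.     0.     0.     1.   ]]
{'clock': 0.1, 'joint_pos': array([-1.18203126e+00,  3.14173805e-01, -4.79370855e-02,  1.21022031e+00,
        2.23050913e-06,  1.57079779e+00]), 'joint_velocities': array([-0.00021752, -0.00096931,  0.00263045, -0.0009776 , -0.00053517,
       -0.00011471]), 'effort': array([ 1.65673173e-04, -5.40768278e+01,  3.40539873e+01,  1.12043886e-02,
        1.09724905e-05, -9.51336716e-06]), 'tcp_pos': array([ 0.22723558, -0.55475609,  0.23052812]), 'tool_rot': array([-0.58686044,  0.39445368, -0.39355334,  0.5874665 ]), 'contact_force': array([-0.05448114, -0.22207974,  0.79571112]), 'moment': array([ 0.03673632,  0.04335379, -0.01835215]), 'grip_width': 0.08551207981405458}
```

```bash
python3 -c "
from h import *
crop('top0',0,0,512,384,1.5,'top0b');crop('scene0',0,0,512,384,1.5,'scene0b')"
```

```text
(no output)
```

View pics/top0b.png

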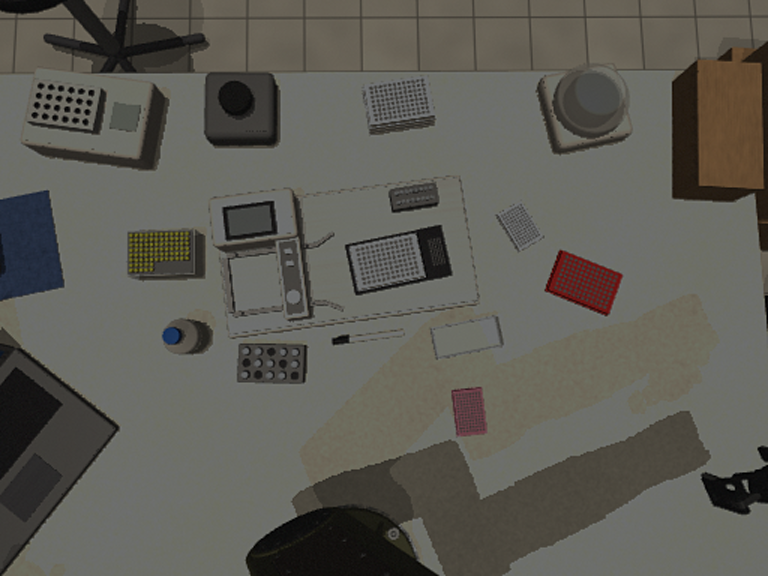

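View pics/scene0b.png

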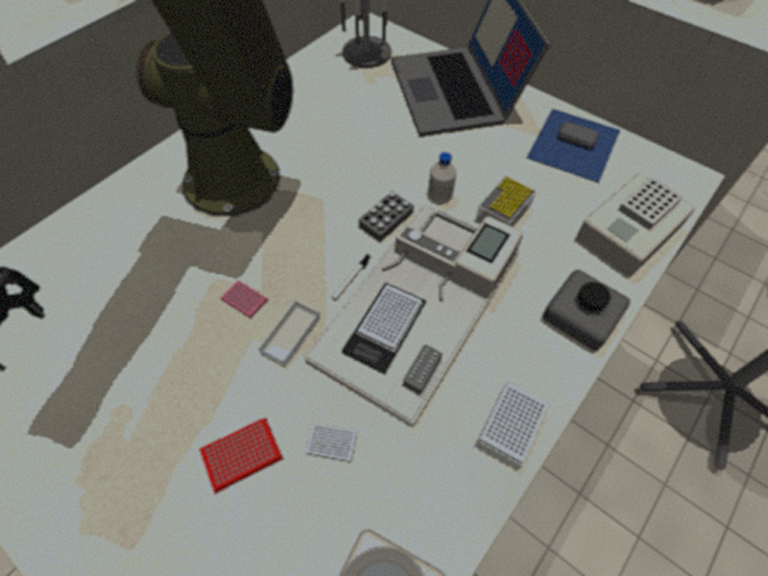

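```bash
python3 -c "
from h import *
crop('top0',130,110,230,235,5,'c1');crop('top0',220,110,330,220,5,'c2')"
```

```text
(no output)
```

View pics/c1.png

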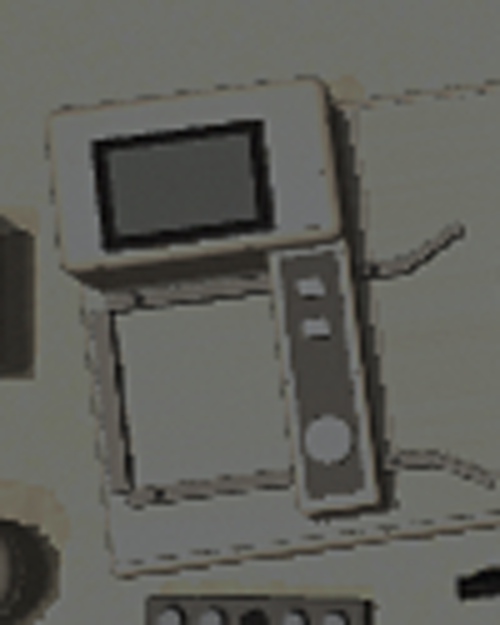

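View pics/c2.png

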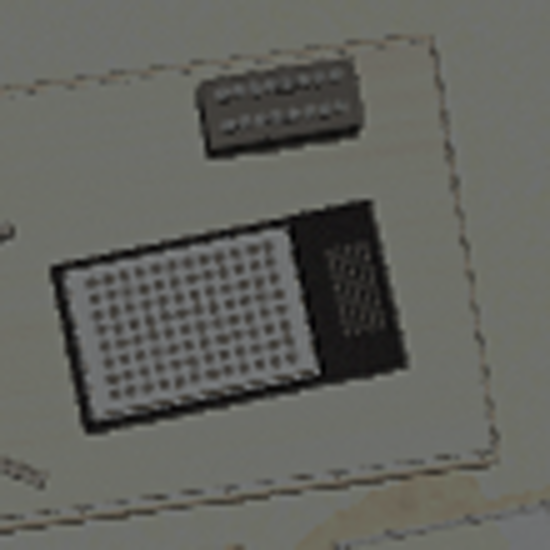

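```bash
cat > fit.py <<'E'
from h import *
from scipy.optimize import least_squares
def fit(f,obj,pix,g):
    def r(p):
        c,s=np.cos(p[2]),np.sin(p[2])
        return np.concatenate([proj(f,[p[0]+c*o[0]-s*o[1],p[1]+s*o[0]+c*o[1],o[2]])-q for o,q in zip(obj,pix)])
    a=least_squares(r,g); return a.x,a.fun.reshape(-1,2)
E
python3 - <<'E'
from fit import *
C1=lambda u,v:np.array([130+u/5-.4,110+v/5-.4])
C2=lambda u,v:np.array([220+u/5-.4,110+v/5-.4])
obj=[[.148,-.331,.025],[-.088,-.331,.025],[-.088,.131,.025],[-.042,0,.0845],[.018,0,.0815],[.040,0,.0815]]
pix=[C2(432,38),C2(495,461),C1(118,574),C1(328,440),C1(317,328),C1(311,288)]
R,e=fit('top0',obj,pix,[.5,.1,.1]);print(R,e.round(1))
a=91.5e-3
oc=[[.048,a,.033],[-.048,a,.033],[.048,-a,.037],[-.048,-a,.037]]
pc=[C2(52,267),C2(90,432),C2(373,202),C2(408,367)]
Cc,e=fit('top0',oc,pc,[.5,-.1,.1]);print(Cc,e.round(1))
c,s=np.cos(R[2]),np.sin(R[2]);M=np.array([[c,-s],[s,c]])
print('carrier in reader',M.T@(Cc[:2]-R[:2]),Cc[2]-R[2])
def W(x,y): return R[:2]+M@[x,y]
for n,q in dict(mouth=(0,-.08),stop=(0,.116),key=(-.042,0),hometail=(0,-.067)).items(): print(n,W(*q),np.hypot(*W(*q)))
c,s=np.cos(Cc[2]),np.sin(Cc[2]);print('tail',Cc[:2]+np.array([[c,-s],[s,c]])@[0,-a])
st=bot.get_state()
from scipy.spatial.transform import Rotation as Ro
print(Ro.from_quat(st['tool_rot']).as_matrix().round(3))
# scene-camera check on reader
for f in('scene0','top0'):
    img=cv2.imread(f'pics/{f}.png')
    for o in obj: 
        w=W(o[0],o[1]);p=proj(f,[*w,o[2]]); cv2.circle(img,tuple(int(round(x*16)) for x in p),16,(0,0,255),-1,shift=4)
    for o in oc:
        w=Cc[:2]+np.array([[c,-s],[s,c]])@o[:2];p=proj(f,[*w,o[2]]); cv2.circle(img,tuple(int(round(x*16)) for x in p),16,(0,255,0),-1,shift=4)
    cv2.imwrite(f'pics/{f}_m.png',img)
crop('scene0_m',190,120,360,290,3.5,'sm')
E
```

```text
[0.53565257 0.098291   0.11926051] [[-0.1  1.2]
 [ 0.2 -1.5]
 [-0.5 -1.2]
 [ 0.3  0.6]
 [-0.1  0.6]
 [ 0.1  0.4]]
[ 0.56536744 -0.09431001  0.1860756 ] [[-0.  -0.2]
 [-0.7  0.5]
 [ 0.2 -0.4]
 [ 0.6  0.1]]
carrier in reader [ 0.00658852 -0.19476837] 0.06681508824819371
mouth [0.54517081 0.01885925] 0.545496913834128
stop [0.52185112 0.21346704] 0.5638233506236277
key [0.4939509  0.09329393] 0.5026840442944941
hometail [0.5436241  0.03176691] 0.5445514612245813
tail [ 0.58229527 -0.18423053]
[[ 0.379 -0.001  0.925]
 [-0.925  0.001  0.379]
 [-0.002 -1.     0.   ]]
```

View pics/sm.png

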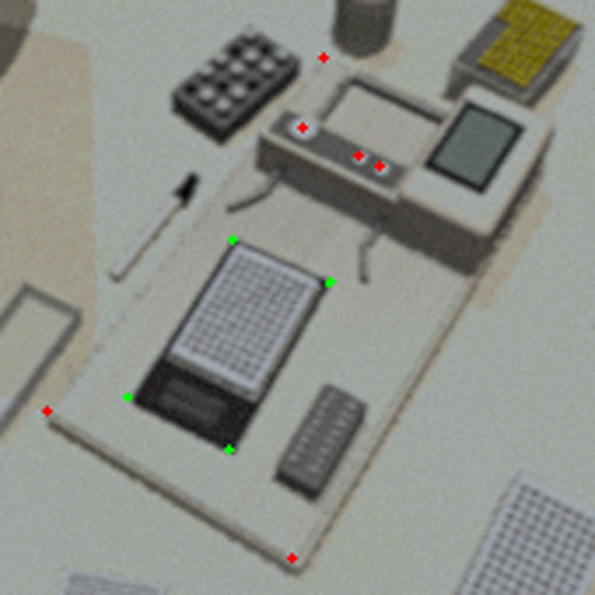

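```bash
python3 - <<'E'
from fit import *
R=np.array([.5366,.0983,.1193])
c,s=np.cos(R[2]),np.sin(R[2]);M=np.array([[c,-s],[s,c]])
def W(x,y): return R[:2]+M@[x,y]
L=[([-.05,-.047,.035],[-.05,.116,.035]),([.05,-.047,.035],[.05,.116,.035]),([-.05,.116,.037],[.05,.116,.037]),
([-.07,-.08,.035],[-.05,-.047,.035]),([.07,-.08,.035],[.05,-.047,.035]),([-.088,-.331,.025],[-.088,.131,.025]),([.148,-.331,.025],[-.088,-.331,.025]),([-.079,-.022,.077],[.062,-.022,.077]),([-.079,.022,.077],[.062,.022,.077])]
for f,b,k in(('top0',(140,120,250,230),7),('scene0',(230,130,360,230),6)):
    im=cv2.imread(f'pics/{f}.png')[b[1]:b[3],b[0]:b[2]];im=cv2.resize(im,None,fx=k,fy=k,interpolation=cv2.INTER_CUBIC)
    im=cv2.convertScaleAbs(im,alpha=1.5)
    q=lambda o:tuple(int(x) for x in ((proj(f,[*W(o[0],o[1]),o[2]])+.5-b[:2])*k))
    for a,d in L: cv2.line(im,q(a),q(d),(0,0,255),1)
    t=np.linspace(0,6.29,30)
    for p in t: cv2.circle(im,q([-.042+.013*np.cos(p),.013*np.sin(p),.0845]),1,(0,255,0),-1)
    im=cv2.resize(im,None,fx=.78,fy=.78) if im.shape[0]>600 else im
    cv2.imwrite(f'pics/{f}_r.png',im)
E
```

```text
(no output)
```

View pics/top0_r.png

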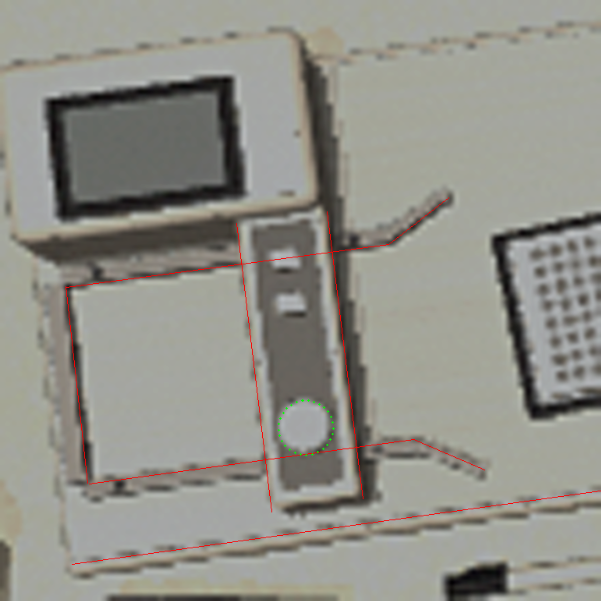

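View pics/scene0_r.png

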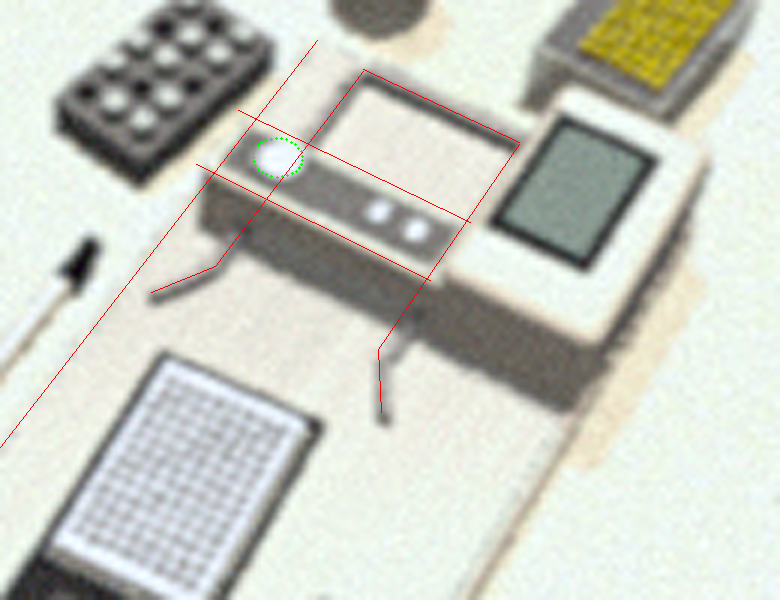

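```bash
cat > pl.py <<'E'
from h import *
R=np.array([.5363,.0983,.1193])
def W(x,y):
    c,s=np.cos(R[2]),np.sin(R[2]); return R[:2]+np.array([[c,-s],[s,c]])@[x,y]
def cur():
    s=bot.get_state(); from scipy.spatial.transform import Rotation as Ro
    m=Ro.from_quat(s['tool_rot']).as_matrix(); y=np.arctan2(m[1,0],m[0,0])
    return s['tcp_pos'],y,m,s
def rows(target,yaw,n):
    p,y,m,s=cur(); tw=(yaw-y)/n; d=(np.array(target)-p)/n
    print('from',p.round(4),round(y,3),'rd:',rd(p))
    for i in range(n):
        a=y+i*tw; x=np.array([np.cos(a),np.sin(a)]); z=np.array([-np.sin(a),np.cos(a)])
        print(dict(dx=round(d[:2]@x*1e3,1),dy=round(-d[2]*1e3,1),dz=round(d[:2]@z*1e3,1),twist=round(-tw,4)))
def rd(p):
    c,s=np.cos(R[2]),np.sin(R[2]); return (np.array([[c,s],[-s,c]])@(np.array(p)[:2]-R[:2])).round(4)
E
python3 - <<'E'
from pl import *
a=.186; tail=np.array([.5823,-.1842]); hd=np.array([-np.sin(a),np.cos(a)])
t=tail-.033*hd; print(t,rd(t),rd(tail))
rows([*t,.12],a,15)
E
```

```text
[ 0.58840267 -0.21663081] [ 0.0143 -0.3189] [ 0.0121 -0.286 ]
from [ 0.2272 -0.5548  0.2305] -1.182 rd: [-0.3846 -0.6116]
{'dx': np.float64(-11.7), 'dy': np.float64(7.4), 'dz': np.float64(30.8), 'twist': np.float64(-0.0912)}
{'dx': np.float64(-8.9), 'dy': np.float64(7.4), 'dz': np.float64(31.8), 'twist': np.float64(-0.0912)}
{'dx': np.float64(-5.9), 'dy': np.float64(7.4), 'dz': np.float64(32.4), 'twist': np.float64(-0.0912)}
{'dx': np.float64(-3.0), 'dy': np.float64(7.4), 'dz': np.float64(32.8), 'twist': np.float64(-0.0912)}
{'dx': np.float64(0.0), 'dy': np.float64(7.4), 'dz': np.float64(33.0), 'twist': np.float64(-0.0912)}
{'dx': np.float64(3.0), 'dy': np.float64(7.4), 'dz': np.float64(32.8), 'twist': np.float64(-0.0912)}
{'dx': np.float64(6.0), 'dy': np.float64(7.4), 'dz': np.float64(32.4), 'twist': np.float64(-0.0912)}
{'dx': np.float64(8.9), 'dy': np.float64(7.4), 'dz': np.float64(31.7), 'twist': np.float64(-0.0912)}
{'dx': np.float64(11.8), 'dy': np.float64(7.4), 'dz': np.float64(30.8), 'twist': np.float64(-0.0912)}
{'dx': np.float64(14.6), 'dy': np.float64(7.4), 'dz': np.float64(29.6), 'twist': np.float64(-0.0912)}
{'dx': np.float64(17.2), 'dy': np.float64(7.4), 'dz': np.float64(28.1), 'twist': np.float64(-0.0912)}
{'dx': np.float64(19.7), 'dy': np.float64(7.4), 'dz': np.float64(26.5), 'twist': np.float64(-0.0912)}
{'dx': np.float64(22.0), 'dy': np.float64(7.4), 'dz': np.float64(24.6), 'twist': np.float64(-0.0912)}
{'dx': np.float64(24.2), 'dy': np.float64(7.4), 'dz': np.float64(22.5), 'twist': np.float64(-0.0912)}
{'dx': np.float64(26.1), 'dy': np.float64(7.4), 'dz': np.float64(20.2), 'twist': np.float64(-0.0912)}
```

>>> step_arm([
  {"dx": -12, "dy": 5, "dz": 31, "twist": -0.091, "gripper": 0.4},
  {"dx": -9, "dy": 5, "dz": 32, "twist": -0.091, "gripper": 0.4},
  {"dx": -6, "dy": 5, "dz": 32, "twist": -0.091, "gripper": 0.4},
  {"dx": -3, "dy": 5, "dz": 33, "twist": -0.091, "gripper": 0.4},
  {"dx": 0, "dy": 5, "dz": 33, "twist": -0.091, "gripper": 0.4},
])

```text
clock: 0.72
tcp_pos: [0.3483, -0.441, 0.2057]
tool_rot: [-0.661, 0.251, -0.25, 0.661]
contact_force: [0.1, -0.8, -0.5]
grip_width: 0.0597
```

>>> step_arm([
  {"dx": 3, "dy": 5, "dz": 33, "twist": -0.091, "gripper": 0.4},
  {"dx": 6, "dy": 5, "dz": 32, "twist": -0.091, "gripper": 0.4},
  {"dx": 9, "dy": 5, "dz": 32, "twist": -0.091, "gripper": 0.4},
  {"dx": 12, "dy": 5, "dz": 31, "twist": -0.091, "gripper": 0.4},
  {"dx": 15, "dy": 5, "dz": 30, "twist": -0.091, "gripper": 0.4},
])

```text
clock: 1.35
tcp_pos: [0.4696, -0.3282, 0.1808]
tool_rot: [-0.701, 0.095, -0.095, 0.701]
contact_force: [0.3, -0.2, 0.2]
grip_width: 0.0598
```

>>> step_arm([
  {"dx": 17, "dy": 5, "dz": 28, "twist": -0.091, "gripper": 0.4},
  {"dx": 20, "dy": 5, "dz": 26, "twist": -0.091, "gripper": 0.4},
  {"dx": 22, "dy": 5, "dz": 25, "twist": -0.091, "gripper": 0.4},
  {"dx": 24, "dy": 5, "dz": 22, "twist": -0.091, "gripper": 0.4},
  {"dx": 26, "dy": 5, "dz": 20, "twist": -0.091, "gripper": 0.4},
])

```text
clock: 1.98
tcp_pos: [0.59, -0.2167, 0.1556]
tool_rot: [-0.704, -0.065, 0.066, 0.704]
contact_force: [-0.5, 0.6, -0.2]
grip_width: 0.0599
```

```bash
python3 - <<'E'
from pl import *
rows([.5884,-.2166,.06],.186,5)
print(cur()[3]['grip_width'],cur()[3]['contact_force'])
snap('scene','s1');snap('top','t1')
crop('s1',190,100,360,290,3,'s1c');crop('t1',150,90,350,250,3.5,'t1c')
E
```

```text
from [ 0.59   -0.2167  0.1556] 0.186 rd: [ 0.0158 -0.3191]
{'dx': np.float64(-0.3), 'dy': np.float64(19.1), 'dz': np.float64(0.1), 'twist': np.float64(0.0)}
{'dx': np.float64(-0.3), 'dy': np.float64(19.1), 'dz': np.float64(0.1), 'twist': np.float64(0.0)}
{'dx': np.float64(-0.3), 'dy': np.float64(19.1), 'dz': np.float64(0.1), 'twist': np.float64(0.0)}
{'dx': np.float64(-0.3), 'dy': np.float64(19.1), 'dz': np.float64(0.1), 'twist': np.float64(0.0)}
{'dx': np.float64(-0.3), 'dy': np.float64(19.1), 'dz': np.float64(0.1), 'twist': np.float64(0.0)}
0.05990340048743742 [-0.49485453  0.58275908 -0.21002495]
```

View pics/s1c.png

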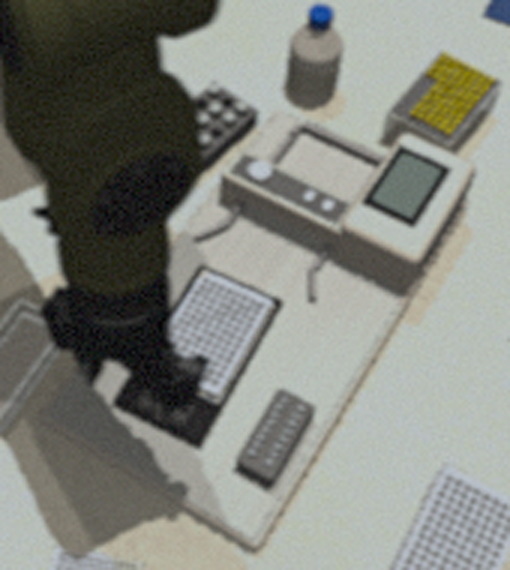

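View pics/t1c.png

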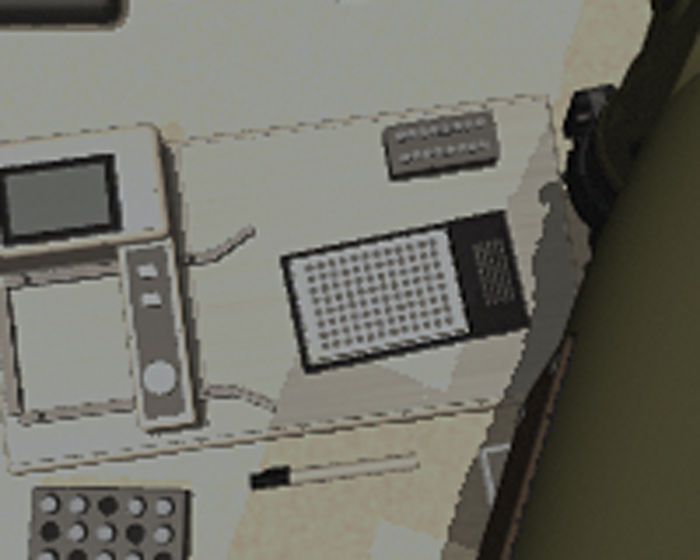

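>>> step_arm([
  {"dx": -2, "dy": 25, "dz": 0, "twist": 0, "gripper": 0.4},
  {"dx": 0, "dy": 25, "dz": 0, "twist": 0, "gripper": 0.4},
  {"dx": 0, "dy": 25, "dz": 0, "twist": 0, "gripper": 0.4},
  {"dx": 0, "dy": 25, "dz": 0, "twist": 0, "gripper": 0.4},
  {"dx": 0, "dy": 25, "dz": 0, "twist": 0, "gripper": 0.4},
])

```text
clock: 2.7
tcp_pos: [0.5868, -0.2184, 0.0303]
tool_rot: [0.704, 0.064, -0.064, -0.704]
contact_force: [0.5, 0.4, -0.2]
grip_width: 0.0597
```

```bash
python3 - <<'E'
from pl import *
print(cur()[0],cur()[1],rd(cur()[0]),cur()[3]['contact_force'])
snap('scene','s2');crop('s2',200,190,290,280,6,'s2c')
E
```

```text
[ 0.58678166 -0.21842104  0.03033052] 0.18156175328525517 [ 0.0124 -0.3205] [ 0.51725473  0.40191097 -0.17735389]
```

View pics/s2c.png

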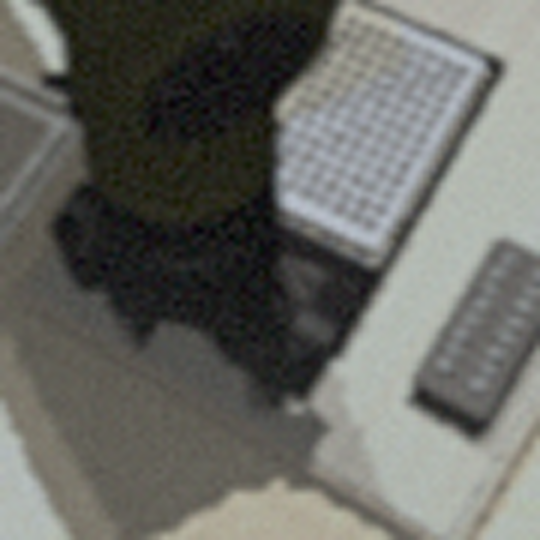

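>>> step_arm([
  {"dx": 0, "dy": 2, "dz": 0, "twist": 0, "gripper": 0.4},
  {"dx": 0, "dy": 2, "dz": 0, "twist": -0.004, "gripper": 0.4},
  {"dx": 0, "dy": 0, "dz": 6, "twist": 0, "gripper": 0.4},
  {"dx": 0, "dy": 0, "dz": 6, "twist": 0, "gripper": 0.4},
  {"dx": 0, "dy": 0, "dz": 4, "twist": 0, "gripper": 0.4},
])

```text
clock: 3.38
tcp_pos: [0.5847, -0.2017, 0.0277]
tool_rot: [0.704, 0.066, -0.066, -0.704]
contact_force: [-0.2, -0.3, -0.7]
grip_width: 0.0599
```

>>> step_arm([
  {"dx": 0, "dy": 0, "dz": 2, "twist": 0, "gripper": 0.4},
  {"dx": 0, "dy": 0, "dz": 2, "twist": 0, "gripper": 0.4},
  {"dx": 0, "dy": 0, "dz": 1, "twist": 0, "gripper": 0.4},
  {"dx": 0, "dy": 0, "dz": 1, "twist": 0, "gripper": 0.4},
  {"dx": 0, "dy": 0, "dz": 1, "twist": 0, "gripper": 0.4},
])

```text
clock: 4.0
tcp_pos: [0.5833, -0.1954, 0.0273]
tool_rot: [0.704, 0.066, -0.066, -0.704]
contact_force: [0.3, -0.7, 0.1]
grip_width: 0.0596
```

>>> step_arm([
  {"dx": 0, "dy": 0, "dz": 1, "twist": 0, "gripper": 0.4},
  {"dx": 0, "dy": 0, "dz": 1, "twist": 0, "gripper": 0.4},
  {"dx": 0, "dy": 0, "dz": 1, "twist": 0, "gripper": 0.4},
  {"dx": 0, "dy": 0, "dz": 1, "twist": 0, "gripper": 0.4},
  {"dx": 0, "dy": 0, "dz": 1, "twist": 0, "gripper": 0.4},
])

```text
clock: 4.62
tcp_pos: [0.5825, -0.1906, 0.0273]
tool_rot: [0.704, 0.066, -0.066, -0.704]
contact_force: [-0.3, -2.2, -1.0]
grip_width: 0.0595
```

```bash
python3 - <<'E'
from pl import *
print(rd(cur()[0]))
snap('scene','s3');crop('s3',200,170,290,260,6,'s3c')
snap('top','t3');crop('t3',150,90,350,250,3.5,'t3c')
E
```

```text
[ 0.0114 -0.2924]
```

View pics/s3c.png

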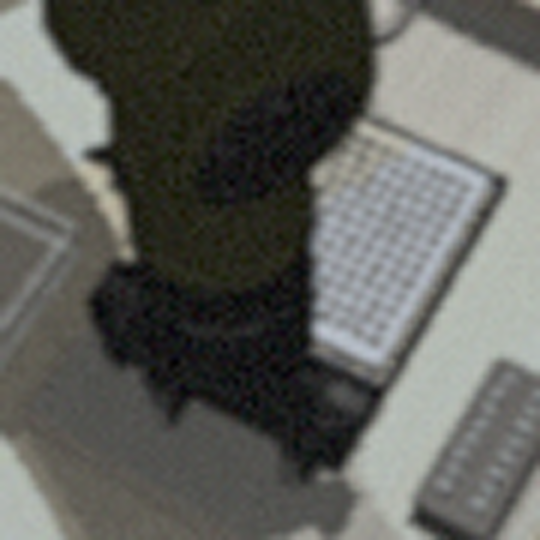

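View pics/t3c.png

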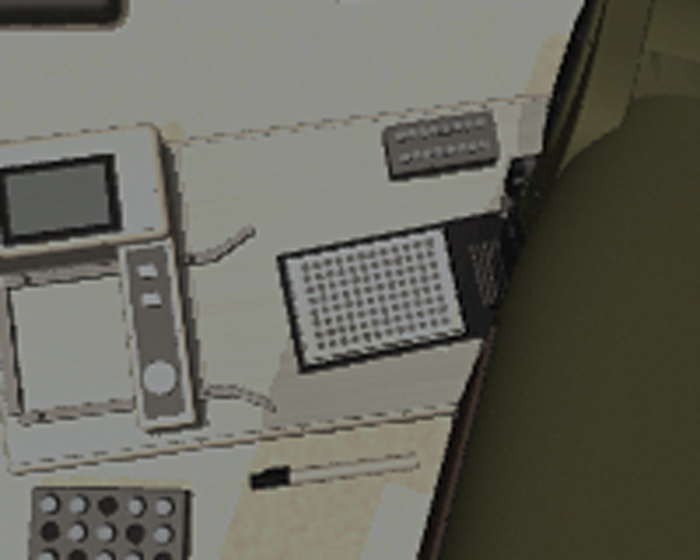

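>>> step_arm([
  {"dx": -0.9, "dy": 0, "dz": 5, "twist": 0.0067, "gripper": 0.4},
  {"dx": -0.9, "dy": 0, "dz": 5, "twist": 0.0067, "gripper": 0.4},
  {"dx": -0.9, "dy": 0, "dz": 5, "twist": 0.0067, "gripper": 0.4},
  {"dx": -1, "dy": 0, "dz": 5, "twist": 0.0067, "gripper": 0.4},
  {"dx": -1, "dy": 0, "dz": 5, "twist": 0.0067, "gripper": 0.4},
])

```text
clock: 5.35
tcp_pos: [0.5733, -0.1662, 0.0273]
tool_rot: [0.705, 0.054, -0.054, -0.705]
contact_force: [0.2, -2.8, -1.2]
grip_width: 0.0599
```

>>> step_arm([
  {"dx": -1, "dy": 0, "dz": 5, "twist": 0.0067, "gripper": 0.4},
  {"dx": -1, "dy": 0, "dz": 5, "twist": 0.0067, "gripper": 0.4},
  {"dx": -1.1, "dy": 0, "dz": 5, "twist": 0.0067, "gripper": 0.4},
  {"dx": -1.1, "dy": 0, "dz": 5, "twist": 0.0067, "gripper": 0.4},
  {"dx": -1.2, "dy": 0, "dz": 5, "twist": 0.0067, "gripper": 0.4},
])

```text
clock: 5.98
tcp_pos: [0.5645, -0.1423, 0.0273]
tool_rot: [0.706, 0.042, -0.042, -0.706]
contact_force: [1.0, -3.2, -1.1]
grip_width: 0.0597
```

```bash
python3 - <<'E'
from pl import *
print(rd(cur()[0]),cur()[1]-R[2],cur()[0])
snap('top','t4');crop('t4',180,130,290,220,6.5,'t4c')
E
```

```text
[-0.0006 -0.2423] 0.0002239407422941625 [ 0.56450216 -0.14233943  0.02731895]
```

View pics/t4c.png

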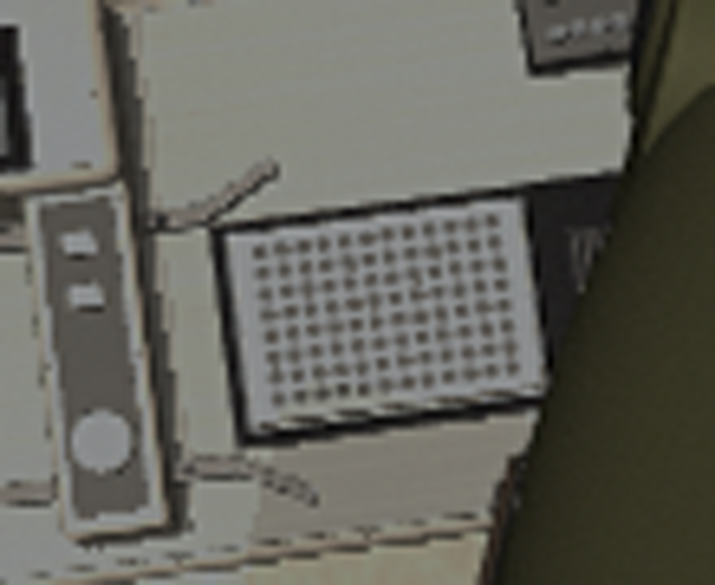

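```bash
python3 - <<'E'
from pl import *
for u,v in((213,228),(245,443),(525,190),(545,403)):
    print(rd(ray('t4',180+u/6.5-.5+.08,130+v/6.5-.5+.08,.033)))
E
```

```text
[ 0.049  -0.0512]
[-0.0441 -0.0529]
[ 0.0475 -0.1854]
[-0.0444 -0.181 ]
```

>>> step_arm([
  {"dx": -0.7, "dy": 0, "dz": 4, "twist": 0, "gripper": 0.4},
  {"dx": -0.7, "dy": 0, "dz": 4, "twist": 0, "gripper": 0.4},
  {"dx": -0.6, "dy": 0, "dz": 4, "twist": 0, "gripper": 0.4},
  {"dx": 0, "dy": 0, "dz": 4, "twist": 0, "gripper": 0.4},
  {"dx": 0, "dy": 0, "dz": 4, "twist": 0, "gripper": 0.4},
])

```text
clock: 6.65
tcp_pos: [0.5601, -0.1228, 0.0273]
tool_rot: [0.706, 0.042, -0.042, -0.706]
contact_force: [0.6, -3.0, 0.3]
grip_width: 0.06
```

```bash
python3 - <<'E'
from pl import *
print(rd(cur()[0]),cur()[1]-R[2],cur()[0])
snap('top','t5');crop('t5',180,130,290,220,6.5,'t5c')
E
```

```text
[-0.0027 -0.2224] 0.0006190917500982773 [ 0.56012405 -0.12284643  0.02731833]
```

View pics/t5c.png

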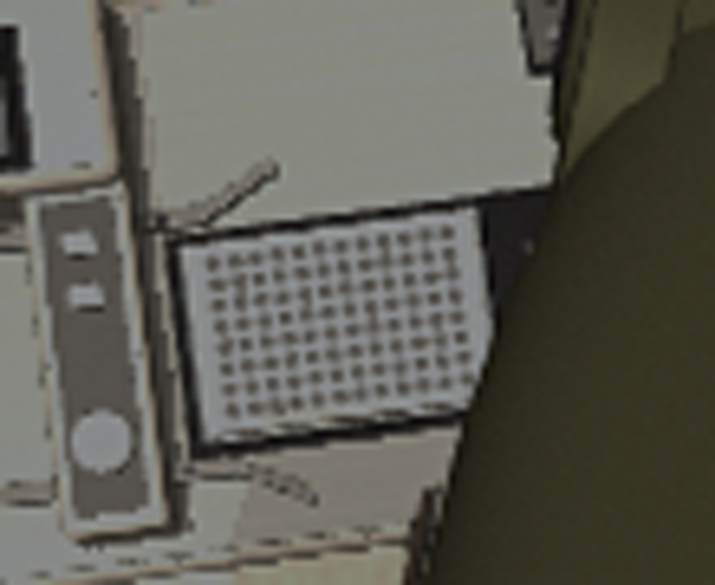

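>>> step_arm([
  {"dx": 0, "dy": 0, "dz": 5, "twist": 0, "gripper": 0.4},
  {"dx": 0, "dy": 0, "dz": 5, "twist": 0, "gripper": 0.4},
  {"dx": 0, "dy": 0, "dz": 5, "twist": 0, "gripper": 0.4},
  {"dx": 0, "dy": 0, "dz": 5, "twist": 0, "gripper": 0.4},
  {"dx": 0, "dy": 0, "dz": 5, "twist": 0, "gripper": 0.4},
])

```text
clock: 7.32
tcp_pos: [0.5572, -0.0978, 0.0273]
tool_rot: [0.706, 0.042, -0.042, -0.706]
contact_force: [0.5, -4.3, 1.4]
grip_width: 0.06
```

>>> step_arm([
  {"dx": 0, "dy": 0, "dz": 5, "twist": 0, "gripper": 0.4},
  {"dx": 0, "dy": 0, "dz": 5, "twist": 0, "gripper": 0.4},
  {"dx": 0, "dy": 0, "dz": 5, "twist": 0, "gripper": 0.4},
  {"dx": 0, "dy": 0, "dz": 5, "twist": 0, "gripper": 0.4},
  {"dx": 0, "dy": 0, "dz": 5, "twist": 0, "gripper": 0.4},
])

```text
clock: 7.95
tcp_pos: [0.5542, -0.073, 0.0273]
tool_rot: [-0.706, -0.042, 0.042, 0.706]
contact_force: [0.4, -4.9, 1.3]
grip_width: 0.0599
```

```bash
python3 - <<'E'
from pl import *
print(rd(cur()[0]),cur()[1]-R[2],cur()[0])
snap('top','t6');crop('t6',150,130,260,220,6.5,'t6c')
snap('scene','s6');crop('s6',200,130,330,230,6,'s6c')
E
```

```text
[-0.0027 -0.1722] 0.0006944848451403834 [ 0.5541544  -0.07302195  0.02728386]
```

View pics/t6c.png

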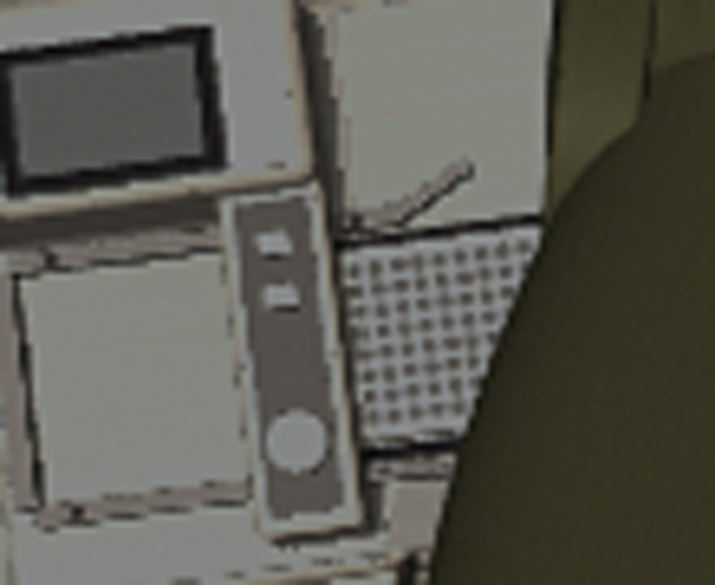

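View pics/s6c.png

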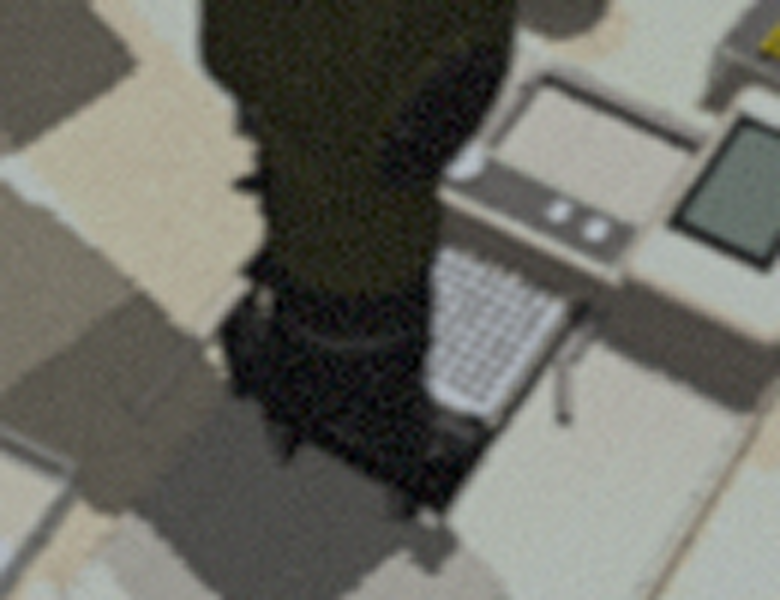

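>>> step_arm([
  {"dx": 0, "dy": 0, "dz": 5, "twist": 0, "gripper": 0.4},
  {"dx": 0, "dy": 0, "dz": 5, "twist": 0, "gripper": 0.4},
  {"dx": 0, "dy": 0, "dz": 5, "twist": 0, "gripper": 0.4},
  {"dx": 0, "dy": 0, "dz": 5, "twist": 0, "gripper": 0.4},
  {"dx": 0, "dy": 0, "dz": 5, "twist": 0, "gripper": 0.4},
])

```text
clock: 8.68
tcp_pos: [0.5512, -0.0482, 0.0273]
tool_rot: [-0.706, -0.042, 0.042, 0.706]
contact_force: [0.4, -2.8, 1.2]
grip_width: 0.0596
```

>>> step_arm([
  {"dx": 0, "dy": 0, "dz": 5, "twist": 0, "gripper": 0.4},
  {"dx": 0, "dy": 0, "dz": 5, "twist": 0, "gripper": 0.4},
  {"dx": 0, "dy": 0, "dz": 5, "twist": 0, "gripper": 0.4},
  {"dx": 0, "dy": 0, "dz": 5, "twist": 0, "gripper": 0.4},
  {"dx": 0, "dy": 0, "dz": 5, "twist": 0, "gripper": 0.4},
])

```text
clock: 9.3
tcp_pos: [0.5482, -0.0234, 0.0273]
tool_rot: [-0.706, -0.042, 0.042, 0.706]
contact_force: [-0.2, -2.7, 0.2]
grip_width: 0.0596
```

>>> step_arm([
  {"dx": 0, "dy": 0, "dz": 5, "twist": 0, "gripper": 0.4},
  {"dx": 0, "dy": 0, "dz": 5, "twist": 0, "gripper": 0.4},
  {"dx": 0, "dy": 0, "dz": 5, "twist": 0, "gripper": 0.4},
  {"dx": 0, "dy": 0, "dz": 5, "twist": 0, "gripper": 0.4},
  {"dx": 0, "dy": 0, "dz": 5, "twist": 0, "gripper": 0.4},
])

```text
clock: 9.93
tcp_pos: [0.5452, 0.0014, 0.0273]
tool_rot: [0.706, 0.042, -0.042, -0.706]
contact_force: [-0.2, -3.9, 0.8]
grip_width: 0.0594
```

```bash
python3 - <<'E'
from pl import *
print(rd(cur()[0]),cur()[1]-R[2],cur()[0])
snap('top','t7');crop('t7',130,130,240,220,6.5,'t7c')
snap('scene','s7');crop('s7',200,130,330,230,6,'s7c')
E
```

```text
[-0.0027 -0.0972] 0.0006870192169196598 [0.54517841 0.00143932 0.02729338]
```

View pics/t7c.png

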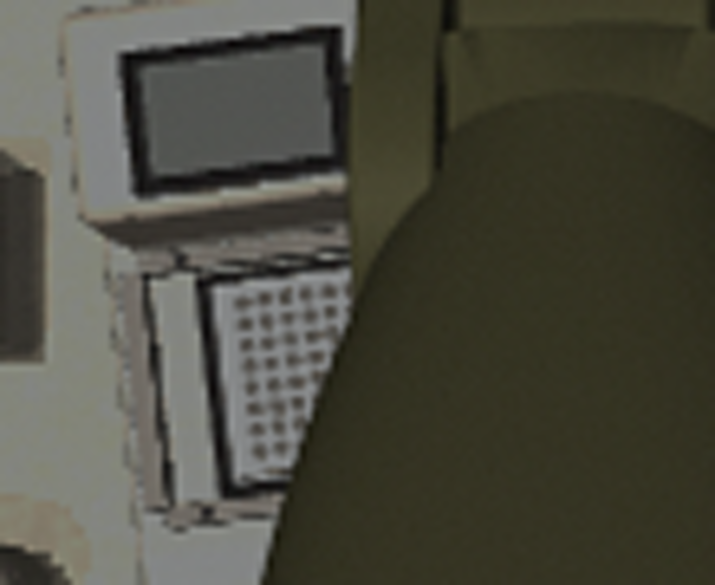

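View pics/s7c.png

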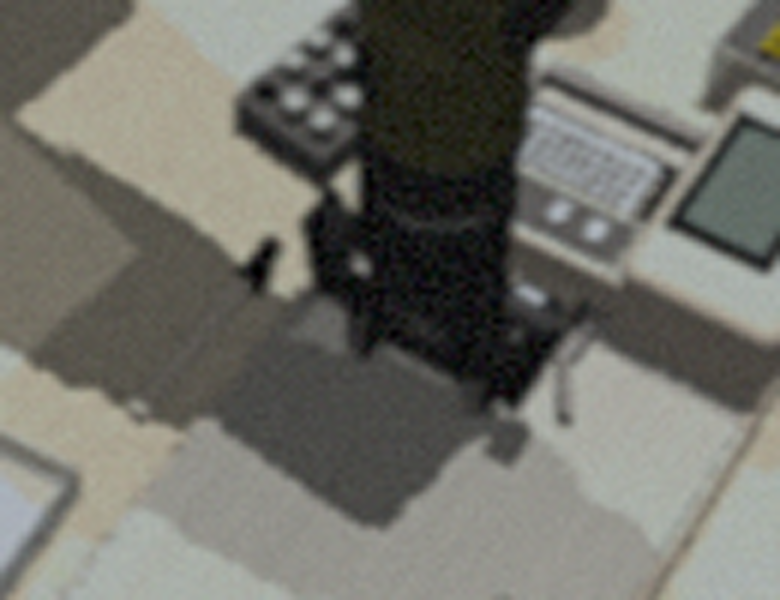

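>>> step_arm([
  {"dx": 0, "dy": 0, "dz": 4, "twist": 0, "gripper": 0.4},
  {"dx": 0, "dy": 0, "dz": 4, "twist": 0, "gripper": 0.4},
  {"dx": 0, "dy": 0, "dz": 4, "twist": 0, "gripper": 0.4},
  {"dx": 0, "dy": 0, "dz": 3, "twist": 0, "gripper": 0.4},
  {"dx": 0, "dy": 0, "dz": 2, "twist": 0, "gripper": 0.4},
])

```text
clock: 10.65
tcp_pos: [0.5432, 0.0182, 0.0273]
tool_rot: [0.706, 0.042, -0.042, -0.706]
contact_force: [0.4, -2.9, 0.1]
grip_width: 0.0596
```

>>> step_arm([
  {"dx": 0, "dy": 0, "dz": 0.6, "twist": 0, "gripper": 0.4},
  {"dx": 0, "dy": 0, "dz": 0.6, "twist": 0, "gripper": 0.4},
  {"dx": 0, "dy": 0, "dz": 0.6, "twist": 0, "gripper": 0.4},
  {"dx": 0, "dy": 0, "dz": 0.6, "twist": 0, "gripper": 0.4},
  {"dx": 0, "dy": 0, "dz": 0.6, "twist": 0, "gripper": 0.4},
])

```text
clock: 11.28
tcp_pos: [0.5429, 0.021, 0.0273]
tool_rot: [-0.706, -0.042, 0.042, 0.706]
contact_force: [0.7, -4.0, -0.1]
grip_width: 0.0596
```

>>> step_arm([
  {"dx": 0, "dy": 0, "dz": 0.6, "twist": 0, "gripper": 0.4},
  {"dx": 0, "dy": 0, "dz": 0.6, "twist": 0, "gripper": 0.4},
  {"dx": 0, "dy": 0, "dz": 0.5, "twist": 0, "gripper": 0.4},
  {"dx": 0, "dy": 0, "dz": 0.4, "twist": 0, "gripper": 0.4},
  {"dx": 0, "dy": 0, "dz": 0.4, "twist": 0, "gripper": 0.4},
])

```text
clock: 11.9
tcp_pos: [0.5427, 0.022, 0.0273]
tool_rot: [0.707, 0.042, -0.042, -0.705]
contact_force: [1.6, -8.8, 0.2]
grip_width: 0.0599
```

```bash
python3 - <<'E'
from pl import *
p,y,m,s=cur();print(rd(p),y-R[2],p,s['contact_force'])
snap('top','t8');crop('t8',130,130,240,220,6.5,'t8c')
E
```

```text
[-0.0027 -0.0765] 1.754749531074351e-05 [0.54271557 0.0220093  0.0273323 ] [ 1.55287686 -8.78288192  0.17585983]
```

View pics/t8c.png

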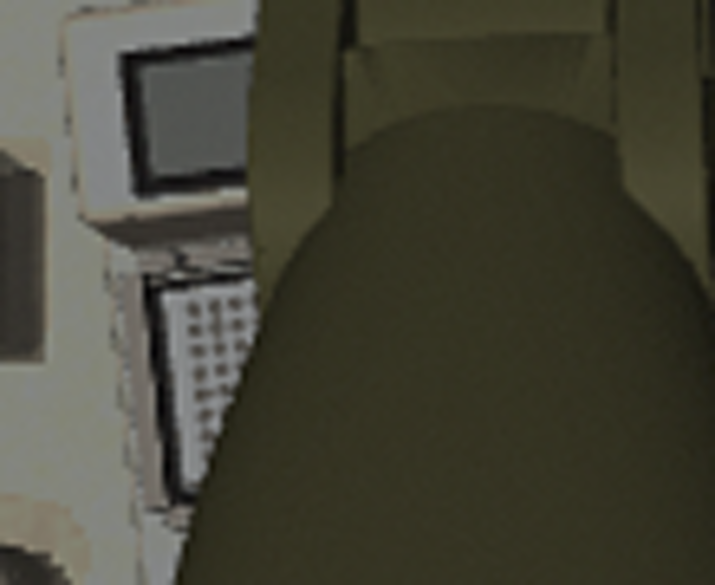

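>>> step_arm([
  {"dx": 0, "dy": 0, "dz": 0.5, "twist": 0, "gripper": 0.4},
  {"dx": 0, "dy": 0, "dz": 0.5, "twist": 0, "gripper": 0.4},
  {"dx": 0, "dy": 0, "dz": 0.5, "twist": 0, "gripper": 0.4},
  {"dx": 0, "dy": 0, "dz": 0, "twist": 0, "gripper": 0.4},
  {"dx": 0, "dy": 0, "dz": 0, "twist": 0, "gripper": 0.4},
])

```text
clock: 12.58
tcp_pos: [0.5428, 0.0221, 0.0274]
tool_rot: [0.708, 0.042, -0.042, -0.704]
contact_force: [2.5, -12.2, 0.9]
grip_width: 0.0595
```

Solidly at the stop (0.1 mm motion, force rising 8.8 → 12.2 N). Backing off slowly, then up.

>>> step_arm([
  {"dx": 0, "dy": 0, "dz": -2, "twist": 0, "gripper": 0.4},
  {"dx": 0, "dy": 0, "dz": -4, "twist": 0, "gripper": 0.4},
  {"dx": 0, "dy": 0, "dz": -8, "twist": 0, "gripper": 0.4},
  {"dx": 0, "dy": 0, "dz": -15, "twist": 0, "gripper": 0.4},
  {"dx": 0, "dy": 0, "dz": -15, "twist": 0, "gripper": 0.4},
])

```text
clock: 13.2
tcp_pos: [0.5478, -0.0197, 0.0273]
tool_rot: [-0.706, -0.042, 0.042, 0.706]
contact_force: [0.6, -1.0, -0.8]
grip_width: 0.0598
```

>>> step_arm([
  {"dx": 0, "dy": -25, "dz": 0, "twist": 0, "gripper": -1},
  {"dx": 0, "dy": -30, "dz": -10, "twist": 0, "gripper": -1},
  {"dx": 0, "dy": -30, "dz": -20, "twist": 0, "gripper": -1},
  {"dx": 0, "dy": -25, "dz": -30, "twist": 0, "gripper": -1},
  {"dx": 0, "dy": 0, "dz": -30, "twist": 0, "gripper": -1},
])

```text
clock: 13.82
tcp_pos: [0.5602, -0.1101, 0.1399]
tool_rot: [0.706, 0.044, -0.041, -0.705]
contact_force: [0.5, -0.4, -0.7]
grip_width: 0.0
```

```bash
python3 - <<'E'
from pl import *
p,y,m,s=cur();print(rd(p),y-R[2],p,s['contact_force'],s['grip_width'])
snap('top','t9');crop('t9',130,110,240,230,5,'t9c')
snap('scene','s9');crop('s9',220,110,350,220,6,'s9c')
E
```

```text
[-0.0011 -0.2097] 0.0005019368837181071 [ 0.56021235 -0.11006711  0.1398933 ] [ 0.47363417 -0.41383513 -0.69257945] 3.595619911108623e-05
```

View pics/t9c.png

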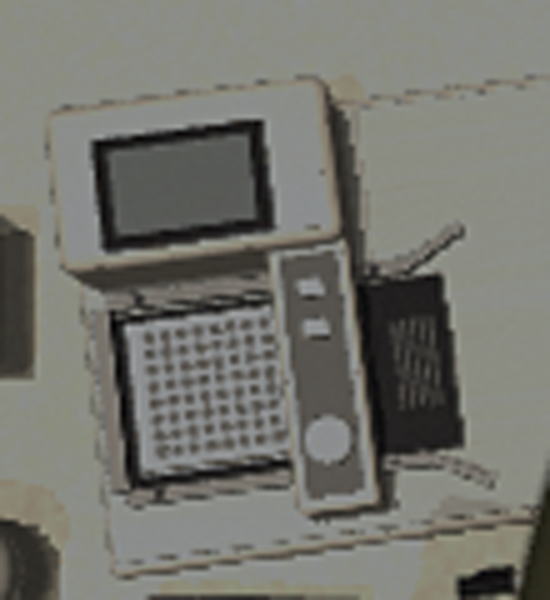

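View pics/s9c.png

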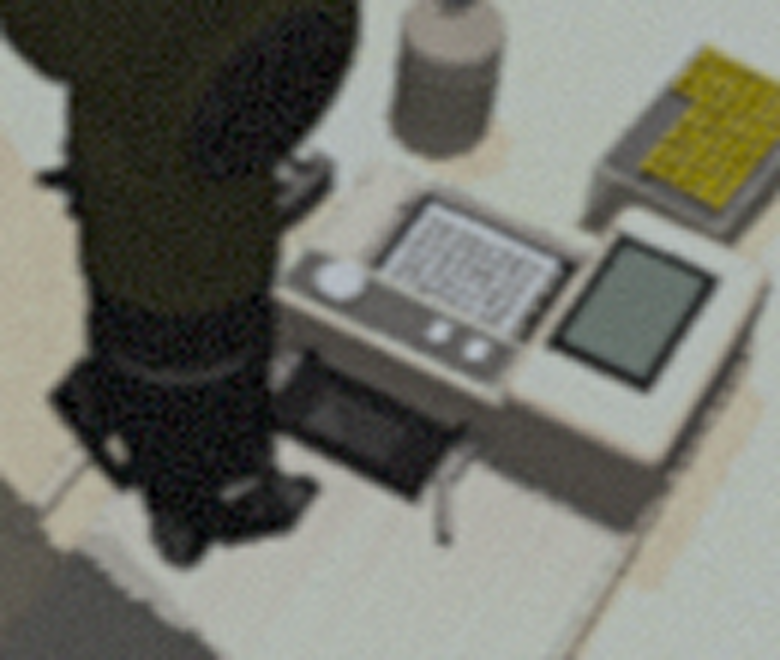

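```bash
python3 - <<'E'
from pl import *
k=ray('t9',130+328/5-.4,110+440/5-.4,.0845);k2=W(-.042,0);print(k,k2)
t=(k[:2]+k2)/2
rows([*t,.125],R[2],6)
E
```

```text
[0.49554452 0.09419299 0.0845    ] [0.49459853 0.09330128]
from [ 0.5591 -0.1114  0.138 ] 0.116 rd: [-0.0023 -0.2109]
{'dx': np.float64(-6.6), 'dy': np.float64(2.2), 'dz': np.float64(35.2), 'twist': np.float64(-0.0005)}
{'dx': np.float64(-6.6), 'dy': np.float64(2.2), 'dz': np.float64(35.2), 'twist': np.float64(-0.0005)}
{'dx': np.float64(-6.6), 'dy': np.float64(2.2), 'dz': np.float64(35.2), 'twist': np.float64(-0.0005)}
{'dx': np.float64(-6.6), 'dy': np.float64(2.2), 'dz': np.float64(35.2), 'twist': np.float64(-0.0005)}
{'dx': np.float64(-6.6), 'dy': np.float64(2.2), 'dz': np.float64(35.2), 'twist': np.float64(-0.0005)}
{'dx': np.float64(-6.5), 'dy': np.float64(2.2), 'dz': np.float64(35.2), 'twist': np.float64(-0.0005)}
```

>>> step_arm([
  {"dx": -10, "dy": 0, "dz": 30, "twist": 0, "gripper": -1},
  {"dx": -10, "dy": 0, "dz": 40, "twist": 0, "gripper": -1},
  {"dx": -10, "dy": 0, "dz": 45, "twist": 0, "gripper": -1},
  {"dx": -9, "dy": 0, "dz": 50, "twist": 0, "gripper": -1},
  {"dx": 0, "dy": 0, "dz": 35, "twist": 0, "gripper": -1},
])

```text
clock: 14.55
tcp_pos: [0.4942, 0.0874, 0.137]
tool_rot: [-0.706, -0.042, 0.043, 0.706]
contact_force: [0.6, -0.0, 0.6]
grip_width: 0.0001
```

>>> step_arm([
  {"dx": 0, "dy": 0, "dz": 8, "twist": 0, "gripper": -1},
  {"dx": 0, "dy": 8, "dz": 0, "twist": 0, "gripper": -1},
  {"dx": 0, "dy": 8, "dz": 0, "twist": 0, "gripper": -1},
  {"dx": 0, "dy": 6, "dz": 0, "twist": 0, "gripper": -1},
  {"dx": 0, "dy": 0, "dz": 0, "twist": 0, "gripper": -1},
])

```text
clock: 15.18
tcp_pos: [0.4943, 0.0929, 0.1145]
tool_rot: [0.706, 0.041, -0.043, -0.706]
contact_force: [0.1, -0.7, 0.2]
grip_width: 0.0002
```

```bash
python3 - <<'E'
from pl import *
rows([.4951,.0937,.092],R[2],2)
print(cur()[3]['contact_force'])
snap('scene','s10');crop('s10',220,100,350,210,6,'s10c')
E
```

```text
from [0.4943 0.0929 0.1145] 0.119 rd: [-0.0424 -0.0003]
{'dx': np.float64(0.4), 'dy': np.float64(11.2), 'dz': np.float64(0.3), 'twist': np.float64(-0.0002)}
{'dx': np.float64(0.4), 'dy': np.float64(11.2), 'dz': np.float64(0.3), 'twist': np.float64(-0.0002)}
[ 0.07699019 -0.69233165  0.23343351]
```

View pics/s10c.png

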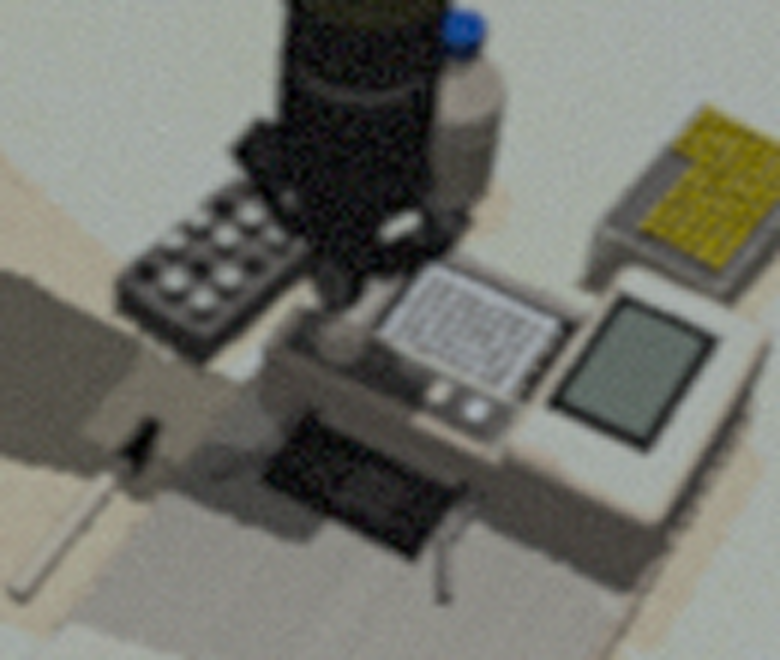

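>>> step_arm([
  {"dx": 0.5, "dy": 10, "dz": 0.5, "twist": 0, "gripper": -1},
  {"dx": 0, "dy": 10, "dz": 0, "twist": 0, "gripper": -1},
  {"dx": 0, "dy": 5, "dz": 0, "twist": 0, "gripper": -1},
  {"dx": 0, "dy": 2, "dz": 0, "twist": 0, "gripper": -1},
  {"dx": 0, "dy": 0, "dz": 0, "twist": 0, "gripper": -1},
])

```text
clock: 15.85
tcp_pos: [0.4952, 0.0943, 0.0882]
tool_rot: [0.706, 0.042, -0.042, -0.706]
contact_force: [-0.3, 0.4, 0.1]
grip_width: 0.0002
```

>>> step_arm([
  {"dx": 0, "dy": 1, "dz": 0, "twist": 0, "gripper": -1},
  {"dx": 0, "dy": 1, "dz": 0, "twist": 0, "gripper": -1},
  {"dx": 0, "dy": 1, "dz": 0, "twist": 0, "gripper": -1},
  {"dx": 0, "dy": 1, "dz": 0, "twist": 0, "gripper": -1},
  {"dx": 0, "dy": 0, "dz": 0, "twist": 0, "gripper": -1},
])

```text
clock: 16.48
tcp_pos: [0.4953, 0.0943, 0.0843]
tool_rot: [-0.706, -0.042, 0.042, 0.706]
contact_force: [-0.8, 0.6, 1.0]
grip_width: 0.0001
```

>>> step_arm([
  {"dx": 0, "dy": 1, "dz": 0, "twist": 0, "gripper": -1},
  {"dx": 0, "dy": 1, "dz": 0, "twist": 0, "gripper": -1},
  {"dx": 0, "dy": 1, "dz": 0, "twist": 0, "gripper": -1},
  {"dx": 0, "dy": 0, "dz": 0, "twist": 0, "gripper": -1},
  {"dx": 0, "dy": 0, "dz": 0, "twist": 0, "gripper": -1},
])

```text
clock: 17.1
tcp_pos: [0.4953, 0.0943, 0.0814]
tool_rot: [0.706, 0.042, -0.042, -0.706]
contact_force: [-0.7, -0.2, 2.3]
grip_width: -0.0002
```

>>> step_arm([
  {"dx": 0, "dy": 1, "dz": 0, "twist": 0, "gripper": -1},
  {"dx": 0, "dy": 1, "dz": 0, "twist": 0, "gripper": -1},
  {"dx": 0, "dy": 1, "dz": 0, "twist": 0, "gripper": -1},
  {"dx": 0, "dy": 0, "dz": 0, "twist": 0, "gripper": -1},
  {"dx": 0, "dy": 0, "dz": 0, "twist": 0, "gripper": -1},
])

```text
clock: 17.73
tcp_pos: [0.4954, 0.0943, 0.0793]
tool_rot: [-0.706, -0.043, 0.042, 0.706]
contact_force: [-4.9, 0.4, 12.6]
grip_width: -0.0001
```

>>> step_arm([
  {"dx": 0, "dy": -2, "dz": 0, "twist": 0, "gripper": -1},
  {"dx": 0, "dy": -4, "dz": 0, "twist": 0, "gripper": -1},
  {"dx": 0, "dy": -8, "dz": 0, "twist": 0, "gripper": -1},
  {"dx": 0, "dy": -20, "dz": 0, "twist": 0, "gripper": -1},
  {"dx": 0, "dy": -30, "dz": 0, "twist": 0, "gripper": -1},
])

```text
clock: 18.35
tcp_pos: [0.4943, 0.0941, 0.1423]
tool_rot: [0.706, 0.042, -0.043, -0.706]
contact_force: [0.2, 0.1, -0.2]
grip_width: -0.0002
```

>>> step_arm([
  {"dx": 0, "dy": -20, "dz": -30, "twist": 0, "gripper": -1},
  {"dx": 0, "dy": -10, "dz": -50, "twist": 0, "gripper": -1},
  {"dx": 0, "dy": 0, "dz": -60, "twist": 0, "gripper": -1},
  {"dx": 0, "dy": 0, "dz": -60, "twist": 0, "gripper": -1},
  {"dx": 0, "dy": 0, "dz": -40, "twist": 0, "gripper": -1},
])

```text
clock: 18.98
tcp_pos: [0.524, -0.1465, 0.1726]
tool_rot: [0.706, 0.042, -0.042, -0.706]
contact_force: [0.1, 0.1, -0.7]
grip_width: 0.0001
```

>>> step_arm([
  {"dx": 0, "dy": 0, "dz": 0, "twist": 0, "gripper": -1},
  {"dx": 0, "dy": 0, "dz": 0, "twist": 0, "gripper": -1},
  {"dx": 0, "dy": 0, "dz": 0, "twist": 0, "gripper": -1},
  {"dx": 0, "dy": 0, "dz": 0, "twist": 0, "gripper": -1},
  {"dx": 0, "dy": 0, "dz": 0, "twist": 0, "gripper": -1},
])

```text
clock: 19.6
tcp_pos: [0.5241, -0.1433, 0.1724]
tool_rot: [0.706, 0.043, -0.043, -0.706]
contact_force: [0.3, -0.6, 0.0]
grip_width: -0.0
```

```bash
python3 - <<'E'
from pl import *
p,y,m,s=cur();print(p,s['contact_force'],s['clock'])
snap('top','t11');crop('t11',130,110,240,230,5,'t11c')
snap('scene','s11');crop('s11',0,0,512,384,1.5,'s11c')
E
```

```text
[ 0.52406112 -0.14330914  0.17241092] [ 0.26088491 -0.57440556  0.04817411] 19.6
```

View pics/t11c.png

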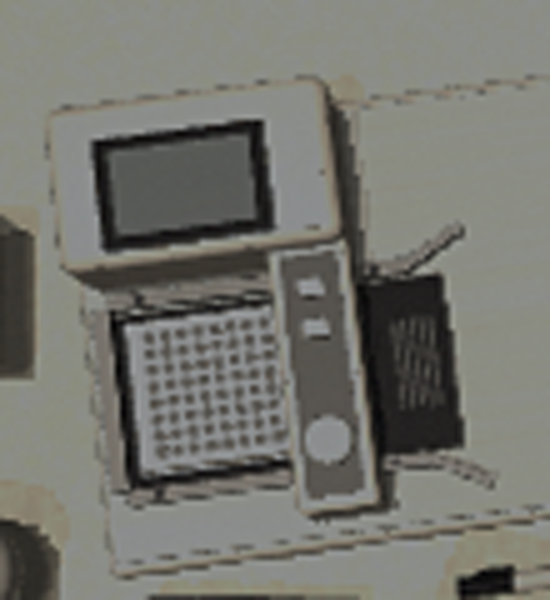

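View pics/s11c.png

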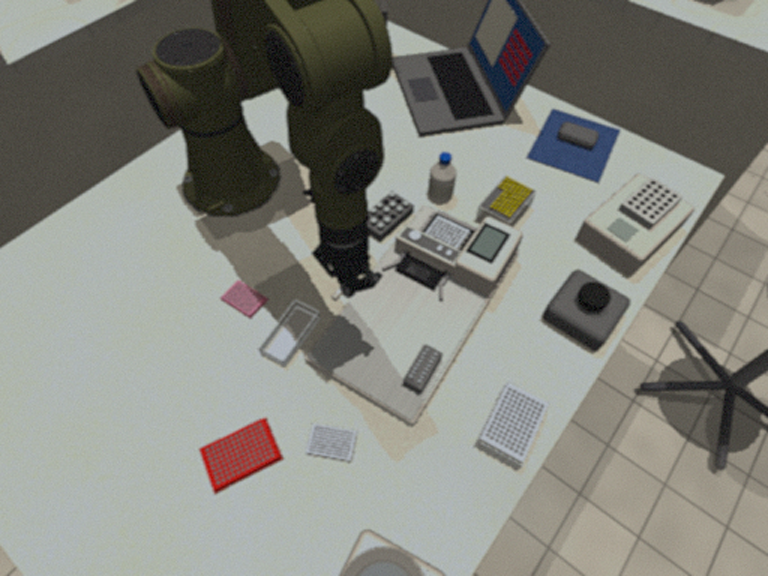

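The pictures show the carrier still home: its nose is at the stop (crop pixel 118,310 to 135,490) and the plate lies flat. The start key is up at (328,440), and the bystanders are where they were.

```bash
python3 -c "
from cell import bot
print(bot.sign_off())"
```

```text
the job is handed in; nothing more can be done
None
```

The carrier is home against the end stop, and I pressed the start key fully down once and let it come up. The job was handed in at about 20 s of the 48 s allowed.

- **Carrier:** I pushed it by the rear edge of its tail block with both fingertips. I took out the initial offset of about 7 mm and 0.07 rad on the way into the rails. Pushing took 3–5 N. At the stop, motion ended while the force rose to 12 N.
- **Start key:** I pressed it with the fingers shut, only after the carrier was home. The tip went down about 5 mm and met 12.6 N, well above the roughly 4 N of the spring at the bottom, so the key had bottomed.
- **Last checks:** The final pictures show the nose at the stop, the plate flat, the start key up and the bystanders apparently where they were. The arm is clear and the force reads about zero.
- **Small disagreement:** The two cameras placed the reader 1–2 mm apart, which is within their stated accuracy. No check failed. Key travel could only be judged from force and height.

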